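# Put the block-printing kit into its fitted trays

## Task

Put the four pieces of the block-printing kit - the wooden printing block with a knob, the beeswax bar, the white glue pot and the wooden thread spool - each into its own low wooden tray, the one whose recess has its shape and size, so that each stands upright and sits fully down in the recess. Leave the eraser and the wide jar with the dark lid standing where they are.

Things in the scene. Friction and masses are not known exactly. Their poses are not given: they have to be found in the camera images.
- print_block: wooden hand printing block, lying on its printing face: base 48 (x) x 62 (y) x 27 mm high, with a 20 x 20 mm knob on the middle of its top up to 43 mm; it can be taken by its 48 mm wide sides. Origin: centre of its underside; z up
- wax_block: yellow beeswax bar with rounded edges, 36 (x) x 55 (y) x 18 mm high, lying flat. Origin: centre of its underside; z up
- glue_pot: small plain white round glue pot, body 52 mm in diameter and 36 mm high with a 24 mm wide neck cap up to 51 mm. Origin: centre of its underside; z up
- spool: wooden spool with cream thread, standing upright, 31 mm in diameter, 44 mm high. Origin: centre of its underside; z up
- block_tray: wooden tray 78 (x) x 92 (y) mm for the printing block, with a rectangular recess 62 (x) x 76 (y) mm in its middle, the larger of the two rectangular ones. The recess is 5 mm deep: its dark floor is 3 mm and the wooden rim 8 mm above the table. The tray is fixed to the table. Origin: centre of its underside, on the table; z up
- wax_tray: wooden tray 66 (x) x 85 (y) mm for the beeswax bar, with a rectangular recess 50 (x) x 69 (y) mm in its middle, the smaller of the two rectangular ones. The recess is 5 mm deep: its dark floor is 3 mm and the wooden rim 8 mm above the table. The tray is fixed to the table. Origin: centre of its underside, on the table; z up
- glue_tray: square wooden tray 82 x 82 mm for the glue pot, with a round recess 66 mm in diameter in its middle, the larger of the two round ones. The recess is 5 mm deep: its dark floor is 3 mm and the wooden rim 8 mm above the table. The tray is fixed to the table. Origin: centre of its underside, on the table; z up
- spool_tray: square wooden tray 60 x 60 mm for the spool, with a round recess 45 mm in diameter in its middle, the smaller of the two round ones. The recess is 5 mm deep: its dark floor is 3 mm and the wooden rim 8 mm above the table. The tray is fixed to the table. Origin: centre of its underside, on the table; z up
- eraser: eraser in a card sleeve, 20 (x) x 42 (y) x 13 mm high, lying flat; not part of the kit, to be left alone. Origin: centre of its underside; z up
- cream_pot: wide low white jar with a dark lid, 70 mm in diameter, 56 mm high; not part of the kit, to be left alone. Origin: centre of its underside; z up
Not all that is in view belongs to the job. There is more than one size of the spool; the one meant has the size given above.

How it is judged (in metres and radians):
At the end, for the whole second after the job is handed in: Each of the four pieces stands upright (within 0.1 rad) on the floor of its own tray's recess (origin less than 5.5 mm above the tray's underside), within 12 mm of the tray's centre, released and at rest (horizontal distance between print_block and block_tray below 0.012 m and z of print_block in the frame of block_tray between 0 and 0.0055 m and angle between each of print_block, wax_block, glue_pot, spool's own z axis and vertical below 0.1 rad and linear speed of each of print_block, wax_block, glue_pot, spool below 0.02 m/s and contact force between each of print_block, wax_block, glue_pot, spool and the fingers below 0.05 N and horizontal distance between wax_block and wax_tray below 0.012 m and z of wax_block in the frame of wax_tray between 0 and 0.0055 m and horizontal distance between glue_pot and glue_tray below 0.012 m and z of glue_pot in the frame of glue_tray between 0 and 0.0055 m and horizontal distance between spool and spool_tray below 0.012 m and z of spool in the frame of spool_tray between 0 and 0.0055 m); the robot touches nothing.
It fails at once if the eraser is moved more than 20 mm (distance of eraser from where it was at the start of the episode above 0.02 m).
It fails at once if the wide jar is moved more than 20 mm (distance of cream_pot from where it was at the start of the episode above 0.02 m).
It also fails if it takes over 109 s, if anything falls off the work surface, if the arm or the gripper's body presses on something with over 40 N, if the wrist force passes 120 N, or if a joint passes its speed limit or range.

## Robot

A 6-joint arm with a two-finger parallel gripper is mounted at the origin on a cart in front of the work surface, level with it; the furniture and walls round the work are solid. World frame = base frame: x ahead of the robot, y to its left, z up, the work surface at z = 0. Lengths are in mm, angles in rad, forces in N, time in s.
With the tool pointing down it reaches from about 375 to 825 mm from the base axis. Payload 5.5 kg.
Tool frame: the origin (TCP) lies at the very end of the fingers, on their centre line; the grasp point (between the pads) lies grip_depth behind it (grip_depth is the distance from the TCP to the grasp point, in mm); z points along the fingers, y is the line along which they close (so a half turn about z gives the same grasp; the last joint's range is limited). The gripper opens to 85 mm and grips with 20 to 120 N. Pads are 22 mm wide; open, the fingers measure 114 mm over their backs; the gripper's body (76 mm by 85 mm) begins 54 mm behind the grasp point. The pads swing forward as they close: fully open they stand 13 mm farther back than shut.
Start: joints at [1.141, 0.314, -0.047, 1.21, 0, 1.571], TCP at [250.01, 545.426, 231.299] pointing down, gripper open.
Joint ranges: [-2.67, 2.67], [-0.69, 1.73], [-1.03, 1.25], [-2.08, 2.16], [-1.42, 1.45], [-3.14, 3.14]. Speed limits (rad/s): [2.39, 2.39, 3.01, 3.14, 3.14, 3.14].

## Interface

Orientations are given as a unit quaternion [x, y, z, w].
In Python, from rig import get_obs, snapshot, get_calibration, sign_off, grip_depth gives the robot as it stands.
- The arm moves only by the shell command python3 -m handwheel 'ROWS' [FORCE]. ROWS is JSON, a list of rows, each a list of 7 numbers: the shift along the tool's x, y, z in mm, then the turn, a rotation vector about the tool's x, y, z in rad, then the finger opening in mm, from 0 to 85.4. In form: [[dx, dy, dz, ax, ay, az, gripper], ...]. A call has 1 to 8 rows; each row is the pose to reach, as a shift and turn from the pose commanded when the call began, along the tool's axes at that moment; what a row does not reach only later rows make up. A row lasts 1/8 s, in which the tool goes at most 62.5 mm and 10.7 degrees, less where a joint would pass 70% of its speed; a pose out of reach is approached as far as the arm can. A call with a gripper value outside its range is refused whole. The fingers move at their own pace and stop on an object; FORCE is the grip in N (left out, the last holds). Time passes only in rows, so rows that repeat a pose let the fingers close. It gives the time, the measured TCP pose, the force, the opening and the grip force at its end, in the units of the state.
- get_obs(): the state, without advancing time (a new reading comes with each control period).
- snapshot(name): name is "side" or "top" or "wrist"; returns the picture (420x560x3 uint8, red, green, blue); there is no depth.
- get_calibration(name): a dict with "K" (3x3 intrinsics, pixels), "world_from_camera" (4x4, takes a point from camera to world coordinates). Camera axes: x right, y down, z forward; pixel columns grow to the right and rows downward; lengths in mm; the calibration is good to about 2 mm. A picture is of the moment at which its call begins: read the wrist's pose just before it. get_calibration takes no time and is no camera call; for the wrist camera it gives the pose at the moment of the call.
- sign_off(): hands the job in; it is judged then, once.
The state is a dict: "time_s": time; "joints": joint angles; "dq": joint speeds; "effort": joint torques, N m; "tool_pos": TCP position; "orientation": TCP orientation; "force": force on the tool from outside, world axes, zero at the start; "torque": the same for the moment, N m; "finger_gap": finger opening in mm; "gripper_force": force on a finger pad.
Only numpy, scipy, OpenCV 4.12 (cv2) and the standard library are available. Lean on these libraries where they do the work, as an engineer would, in place of code of your own. Each camera call takes 0.05 s, during which the arm holds its last target. There are 200 camera calls.

## Working session

There is one attempt and no reset: what is moved stays moved. The work goes in short steps, Python scripts to look and compute and a shell command to move; the robot and the scene stay as the last step left them, time stands still between calls to the robot, and variables do not carry over. Pictures are saved under pics/ and viewed, at most 14 in all, crops included, and the job is handed in when it is done.

```bash
mkdir -p pics; ls; python3 - <<'E'
from rig import *
import cv2, numpy as np
print(get_obs(), grip_depth() if callable(grip_depth) else grip_depth)
for n in("top","side","wrist"):
    c=get_calibration(n); print(n,np.round(c["K"],1).tolist(),np.round(c["world_from_camera"],3).tolist())
    cv2.imwrite(f"pics/{n}0.png",cv2.cvtColor(snapshot(n),cv2.COLOR_RGB2BGR))
E
```

```text
pics
{'time_s': 0.0, 'joints': array([ 1.14099181e+00,  3.14231342e-01, -4.80694354e-02,  1.21020565e+00,
        1.57760149e-06,  1.57079815e+00]), 'dq': array([-0.00133993,  0.00073341,  0.00020201, -0.00082243, -0.00043573,
        0.00144397]), 'effort': array([-2.05202468e-04, -5.39594579e+01,  3.39745045e+01,  1.90872699e-02,
       -6.58230965e-05,  1.12530921e-05]), 'tool_pos': array([249.77488695, 544.90388284, 230.43560919]), 'orientation': array([ 2.13252747e-01,  9.76996691e-01, -8.35214465e-04, -1.83111184e-04]), 'force': array([-0.93283212,  0.00856764, -0.36180458]), 'torque': array([-0.04010026, -0.02664633, -0.03203809]), 'gripper_force': 0.0, 'finger_gap': 85.52260942692294} 18.700000000000003
top [[383.1, 0.0, 278.6], [0.0, 383.1, 211.3], [0.0, 0.0, 1.0]] [[-0.027, -0.996, 0.087, 416.746], [-0.999, 0.028, 0.016, -43.82], [-0.018, -0.087, -0.996, 922.905], [0.0, 0.0, 0.0, 1.0]]
side [[404.4, 0.0, 281.8], [0.0, 404.4, 211.8], [0.0, 0.0, 1.0]] [[0.978, -0.101, 0.184, 317.909], [-0.209, -0.362, 0.908, -873.099], [-0.025, -0.927, -0.375, 385.718], [0.0, 0.0, 0.0, 1.0]]
wrist [[331.9, 0.0, 287.4], [0.0, 331.9, 210.5], [0.0, 0.0, 1.0]] [[0.417, 0.872, 0.258, 185.212], [0.909, -0.399, -0.121, 575.862], [-0.002, 0.285, -0.958, 373.541], [0.0, 0.0, 0.0, 1.0]]
```

View pics/top0.png

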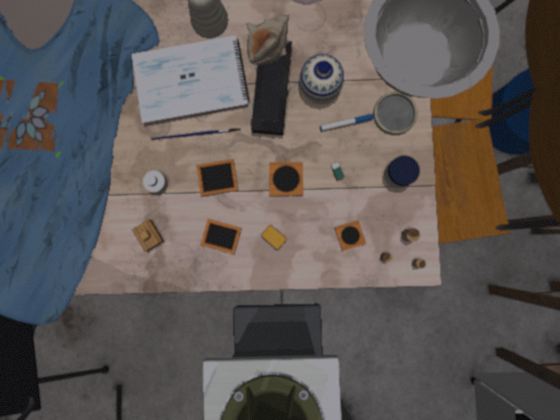

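View pics/side0.png

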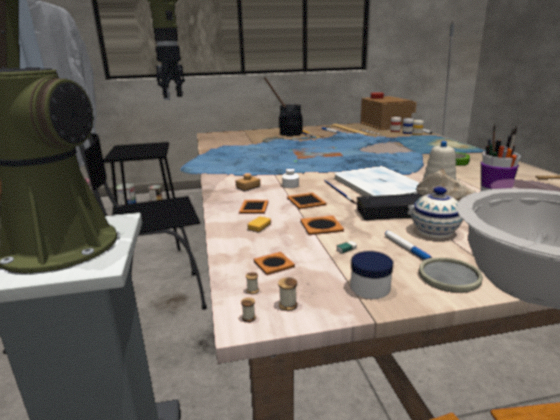

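The top view shows the printing block (147,235), glue pot (153,181), wax bar (273,237) and three spools (411,235), (385,257), (419,263). The rectangular trays are at (217,178) and (221,236), the round ones at (286,179) and (350,236). The eraser is at (337,171) and the jar at (403,171). The side view confirms that the biggest spool differs from the two small ones.

```bash
cat > h.py <<'E'
import numpy as np, cv2
from rig import *
from scipy.spatial.transform import Rotation as R
def cast(cal,uv,z):
    K,T=cal["K"],cal["world_from_camera"]; K=np.array(K);T=np.array(T)
    uv=np.atleast_2d(np.float64(uv)); d=np.c_[uv,np.ones(len(uv))]@np.linalg.inv(K).T@T[:3,:3].T
    return T[:3,3]+d*((z-T[2,3])/d[:,2])[:,None]
def proj(cal,p):
    K,T=np.array(cal["K"]),np.array(cal["world_from_camera"])
    q=(np.atleast_2d(p)-T[:3,3])@T[:3,:3]@K.T
    return q[:,:2]/q[:,2:]
def move(xyz,yaw=None):
    """shift in tool axes and turn about tool z; yaw = world direction of the tool y (closing line), mod pi"""
    o=get_obs(); r=R.from_quat(o["orientation"]); M=r.as_matrix()
    s=M.T@(np.array(xyz)-o["tool_pos"])
    cur=np.arctan2(M[1,1],M[0,1]); a=0
    if yaw is not None: a=-((yaw-cur+np.pi/2)%np.pi-np.pi/2)
    print("tcp",o["tool_pos"].round(1),"closing yaw",round(cur,3),"j6",round(o["joints"][5],2),"t",o["time_s"],"-> shift",s.round(1),"az",round(a,3),"tilt",(-M[:2,2]).round(4))
def mask_shapes(mask,cal,z,amin=40):
    for c in cv2.findContours(mask,cv2.RETR_EXTERNAL,cv2.CHAIN_APPROX_NONE)[0]:
        if cv2.contourArea(c)<amin: continue
        w=cast(cal,c[:,0,:],z)[:,:2].astype(np.float32); (x,y),(a,b),t=cv2.minAreaRect(w)
        m=cv2.moments(c); 
        # direction of the short side, rad
        sh=np.deg2rad(t if a<b else t+90); sh=(sh+np.pi/2)%np.pi-np.pi/2
        yield dict(px=(round(m["m10"]/m["m00"]),round(m["m01"]/m["m00"])),c=(round(x,1),round(y,1)),size=(round(min(a,b)),round(max(a,b))),short=round(sh,3))
E
python3 - <<'E'
from h import *
cal=get_calibration("top"); im=cv2.imread("pics/top0.png"); hsv=cv2.cvtColor(im,cv2.COLOR_BGR2HSV)
roi=np.zeros(im.shape[:2],np.uint8); roi[150:285,115:440]=255
for n,z,lo,hi in [("dark recess",3,(0,0,0),(179,255,50)),("orange wood/wax",8,(5,150,80),(35,255,255)),("white",36,(0,0,130),(179,40,255))]:
    print(n)
    for s in mask_shapes(cv2.inRange(hsv,lo,hi)&roi,cal,z): print(s)
for u,v in [(147,235),(153,181),(273,237),(411,235),(385,257),(419,263),(337,171),(403,171)]: print(u,v,hsv[v,u],cast(cal,(u,v),20).round(0))
cv2.imwrite("pics/crop0.png",cv2.resize(im[150:290,110:440],None,fx=2.4,fy=2.4,interpolation=cv2.INTER_CUBIC))
E
```

```text
dark recess
{'px': (350, 235), 'c': (435.7, -198.5), 'size': (37, 37), 'short': np.float64(0.751)}
{'px': (221, 236), 'c': (441.7, 111.8), 'size': (44, 64), 'short': np.float64(-0.285)}
{'px': (286, 178), 'c': (578.0, -49.5), 'size': (58, 59), 'short': np.float64(1.542)}
{'px': (217, 177), 'c': (585.8, 119.1), 'size': (57, 71), 'short': np.float64(0.131)}
{'px': (414, 167), 'c': (597.8, -353.9), 'size': (29, 45), 'short': np.float64(-0.725)}
{'px': (396, 174), 'c': (584.1, -320.1), 'size': (53, 71), 'short': np.float64(-1.406)}
orange wood/wax
{'px': (273, 237), 'c': (436.3, -15.1), 'size': (32, 51), 'short': np.float64(-0.809)}
{'px': (350, 235), 'c': (435.3, -196.9), 'size': (54, 56), 'short': np.float64(0.278)}
{'px': (221, 236), 'c': (441.4, 110.6), 'size': (61, 80), 'short': np.float64(-0.289)}
{'px': (286, 179), 'c': (576.0, -48.2), 'size': (75, 76), 'short': np.float64(1.542)}
{'px': (217, 177), 'c': (583.8, 117.9), 'size': (74, 88), 'short': np.float64(0.132)}
{'px': (437, 179), 'c': (525.4, -407.5), 'size': (12, 219), 'short': np.float64(1.508)}
white
{'px': (120, 249), 'c':
[... 310 characters left out ...]
loat64(0.004)}
{'px': (126, 197), 'c': (538.5, 325.2), 'size': (8, 57), 'short': np.float64(0.03)}
{'px': (217, 234), 'c': (436.1, 108.4), 'size': (214, 278), 'short': np.float64(0.0)}
{'px': (325, 229), 'c': (461.1, -126.2), 'size': (154, 310), 'short': np.float64(0.94)}
{'px': (153, 181), 'c': (575.6, 265.1), 'size': (50, 50), 'short': np.float64(1.57)}
147 235 [ 16 139 127] [[448. 283.  20.]]
153 181 [120  10 160] [[577. 269.  20.]]
273 237 [ 19 174 155] [[435. -15.  20.]]
411 235 [ 14 105  78] [[ 431. -338.   20.]]
385 257 [ 11 113  79] [[ 382. -275.   20.]]
419 263 [ 16 110 102] [[ 366. -353.   20.]]
337 171 [ 82 114  78] [[ 588. -171.   20.]]
403 171 [117 112  50] [[ 583. -327.   20.]]
```

View pics/crop0.png

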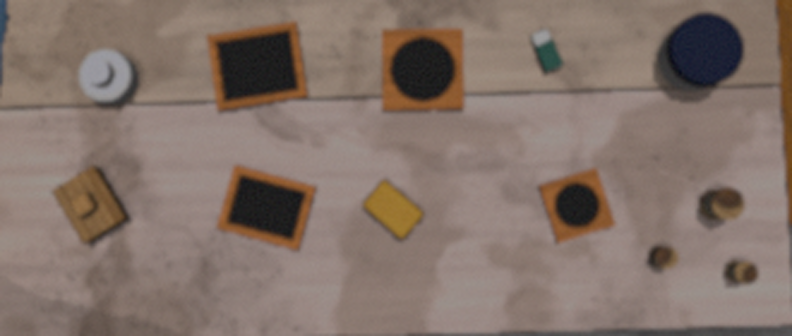

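Crop: trays clear. The recess centres measured at about (585,118.5) for the block, (441.5,111) for wax, (577,-49) for glue and (435.5,-198) for the spool. Next, closer looks from the wrist camera.

```bash
python3 -c "
from h import *
move((470,215,230),np.pi/2)"
```

```text
tcp [249.8 545.  230.6] closing yaw 1.141 j6 1.57 t 0.15 -> shift [-337.7 -208.3    0.9] az -0.43 tilt [0.0006 0.0012]
```

```bash
python3 -m handwheel '[[-338,-208,0,0,0,-0.43,85],[-338,-208,0,0,0,-0.43,85],[-338,-208,0,0,0,-0.43,85],[-338,-208,0,0,0,-0.43,85],[-338,-208,0,0,0,-0.43,85],[-338,-208,0,0,0,-0.43,85],[-338,-208,0,0,0,-0.43,85],[-338,-208,0,0,0,-0.43,85]]'
python3 - <<'E'
from h import *
move((470,215,230),np.pi/2)
cal=get_calibration("wrist"); cv2.imwrite("pics/w1.png",cv2.cvtColor(snapshot("wrist"),cv2.COLOR_RGB2BGR)); np.savez("w1.npz",**cal)
print(np.round(cal["world_from_camera"],3).tolist())
E
```

```text
time_s: 1.15
tool_pos: [471.3, 213.9, 231.1]
orientation: [0.002, 1.0, -0.0, -0.0]
force: [-0.9, -0.1, 0.1]
finger_gap: 85.1
gripper_force: 0.0
tcp [471.3 213.9 231.1] closing yaw 1.567 j6 0.43 t 1.15 -> shift [1.3 1.1 1.1] az -0.003 tilt [0.0004 0.0003]
[[0.003, 0.959, 0.285, 400.077], [1.0, -0.003, -0.002, 214.62], [-0.001, 0.285, -0.959, 374.089], [0.0, 0.0, 0.0, 1.0]]
```

View pics/w1.png

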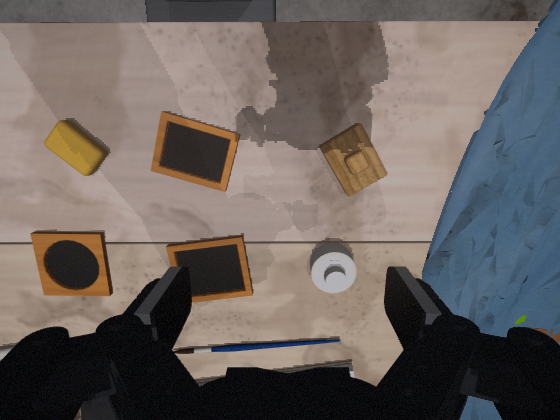

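The wrist view shows the wax bar (76,147), wax tray (196,151), printing block (353,159), glue pot (333,267), glue tray (71,264) and block tray (210,268), all clear of each other.

```bash
python3 - <<'E'
from h import *
cal=dict(np.load("w1.npz")); im=cv2.imread("pics/w1.png"); hsv=cv2.cvtColor(im,cv2.COLOR_BGR2HSV)
for p in [(340,150),(365,175),(333,267),(313,262),(330,290),(76,147),(196,120),(300,60),(300,200),(280,280),(210,268)]: print(p,hsv[p[1],p[0]],end="; ")
print()
roi=np.zeros(im.shape[:2],np.uint8); roi[90:320,20:420]=255
for n,z,lo,hi in [("sat wood z8",8,(5,100,60),(35,255,255)),("blk z27",27,(5,100,60),(35,255,255)),("wax z12",12,(20,150,60),(35,255,255)),("dark z3",3,(0,0,0),(179,255,55)),("white z36",36,(0,0,165),(179,14,255))]:
    print(n)
    for s in mask_shapes(cv2.inRange(hsv,lo,hi)&roi,cal,z,300): print(s)
E
```

```text
(340, 150) [ 15 138 133]; (365, 175) [ 16 128 134]; (333, 267) [18 15 84]; (313, 262) [20 19 82]; (330, 290) [130   4 181]; (76, 147) [ 20 174 157]; (196, 120) [  7  39 117]; (300, 60) [11 56 87]; (300, 200) [  9  38 155]; (280, 280) [ 13  53 160]; (210, 268) [120   8  33]; 
sat wood z8
{'px': (216, 264), 'c': (584.0, 119.5), 'size': (81, 93), 'short': np.float64(0.13)}
{'px': (71, 263), 'c': (575.7, -46.7), 'size': (85, 86), 'short': np.float64(-0.016)}
{'px': (353, 159), 'c': (450.9, 286.5), 'size': (50, 67), 'short': np.float64(-1.033)}
{'px': (75, 147), 'c': (436.6, -16.7), 'size': (41, 59), 'short': np.float64(-0.73)}
{'px': (194, 151), 'c': (442.1, 112.0), 'size': (67, 86), 'short': np.float64(-0.29)}
blk z27
{'px': (216, 264), 'c': (574.5, 124.4), 'size': (77, 89), 'short': np.float64(0.13)}
{'px': (71, 263), 'c': (566.6, -33.1), 'size': (81, 82), 'short': np.float64(-0.016)}
{'px': (353, 159), 'c': (448.3, 282.8), 'size': (47, 63), 'short': np.float64(-1.033)}
{'px': (75, 147), 'c': (434.7, -4.7), 'size': (39, 56), 'short': np.float64(-0.73)}
{'px': (194, 151), 'c': (439.9, 117.3), 'size': (63, 81), 'short': np.float64(-0.29)}
wax z12
{'px': (72, 148), 'c': (437.2, -16.8), 'size': (35, 55), 'short': np.float64(-0.736)}
dark z3
{'px': (399, 298), 'c': (620.2, 356.9), 'size': (44, 78), 'short': np.float64(-1.462)}
{'px': (189, 283), 'c': (614.3, 71.6), 'size': (83, 200), 'short': np.float64(0.527)}
{'px': (72, 264), 'c': (578.5, -51.5), 'size': (62, 65), 'short': np.float64(-0.003)}
{'px': (195, 152), 'c': (442.5, 111.2), 'size': (48, 67), 'short': np.float64(-0.29)}
white z36
{'px': (333, 272), 'c': (573.7, 265.5), 'size': (49, 49), 'short': np.float64(-1.553)}
```

```bash
python3 -m handwheel '[[22,68,110,0,0,-0.54,85],[22,68,110,0,0,-0.54,85],[22,68,110,0,0,-0.54,85],[22,68,120,0,0,-0.54,85],[22,68,160,0,0,-0.54,85],[22,68,200,0,0,-0.54,85],[22,68,223,0,0,-0.54,85],[22,68,223,0,0,-0.54,85]]' 
python3 - <<'E'
from h import *
move((448.5,283,4),-1.033)
cv2.imwrite("pics/w2.png",cv2.cvtColor(snapshot("wrist"),cv2.COLOR_RGB2BGR))
E
```

```text
time_s: 2.2
tool_pos: [447.2, 282.9, 7.1]
orientation: [-0.266, 0.964, -0.0, -0.001]
force: [0.7, 0.8, -0.1]
finger_gap: 85.3
gripper_force: 0.0
tcp [447.2 282.9   7.1] closing yaw 2.109 j6 0.03 t 2.2 -> shift [-1.2 -0.6  3.1] az 0.0 tilt [0.0025 0.0015]
```

View pics/w2.png

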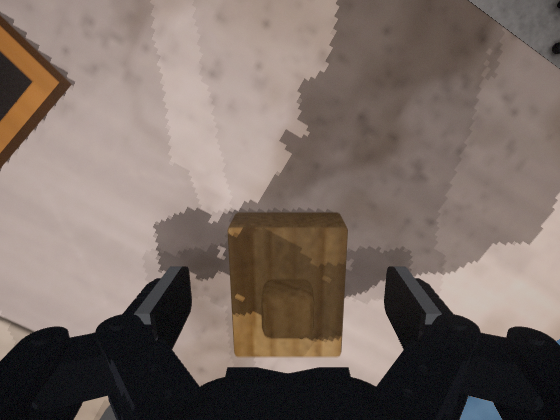

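The block is square between the fingers, centred near (288,290), with the pads at its sides. I'll close.

```bash
python3 -m handwheel '[[0,0,3,0,0,0,60],[0,0,3,0,0,0,40],[0,0,3,0,0,0,40],[0,0,3,0,0,0,40],[0,0,3,0,0,0,40],[0,0,-20,0,0,0,40],[0,0,-60,0,0,0,40],[0,0,-60,0,0,0,40]]' 40
python3 - <<'E'
from h import *
move((584.7,119,64),0.131)
cv2.imwrite("pics/w3.png",cv2.cvtColor(snapshot("wrist"),cv2.COLOR_RGB2BGR))
E
```

```text
time_s: 3.25
tool_pos: [450.9, 284.9, 71.4]
orientation: [-0.267, 0.964, 0.001, 0.003]
force: [0.0, 0.4, -0.6]
finger_gap: 47.0
gripper_force: 41.5
tcp [450.9 284.9  71.4] closing yaw 2.111 j6 0.02 t 3.25 -> shift [ -29.4 -211.1    7.5] az -1.162 tilt [-0.005  -0.0031]
```

View pics/w3.png

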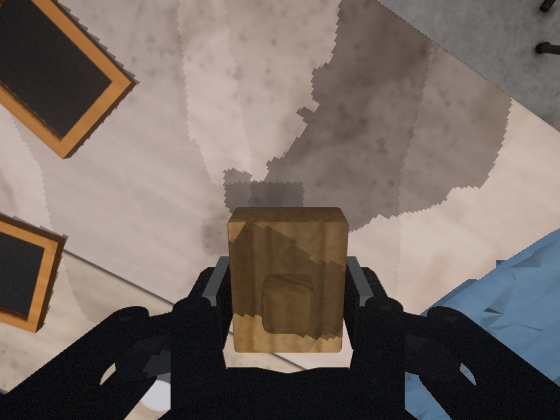

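```bash
python3 -m handwheel '[[-29,-211,7,0,0,-1.162,40],[-29,-211,7,0,0,-1.162,40],[-29,-211,7,0,0,-1.162,40],[-29,-211,7,0,0,-1.162,40],[-29,-211,7,0,0,-1.162,40],[-29,-211,7,0,0,-1.162,40],[-29,-211,7,0,0,-1.162,40],[-29,-211,7,0,0,-1.162,40]]' >/dev/null
python3 - <<'E'
from h import *
move((584.7,119,14),0.131)
cal=get_calibration("wrist"); np.savez("w4.npz",**cal)
im=cv2.cvtColor(snapshot("wrist"),cv2.COLOR_RGB2BGR); cv2.imwrite("pics/w4.png",im)
move((584.7,119,14),0.131)
E
```

```text
tcp [581.  117.2  59.9] closing yaw -3.011 j6 -1.5 t 4.3 -> shift [-1.3 -4.1 45.9] az -0.001 tilt [0.0022 0.0004]
tcp [581.1 117.3  60.2] closing yaw -3.012 j6 -1.5 t 4.35 -> shift [-1.3 -3.8 46.2] az -0.001 tilt [0.0018 0.0004]
```

View pics/w4.png

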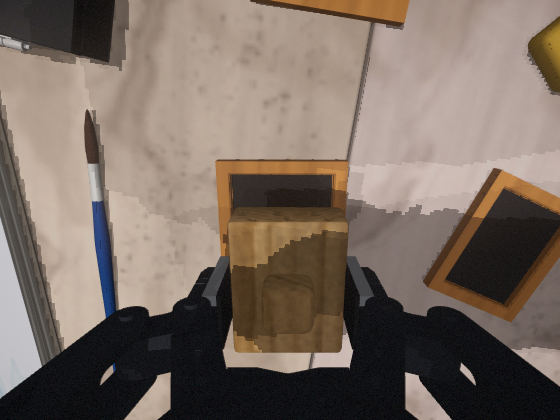

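The held block is square to its tray; the tray's far edge runs from (217,160) to (349,160). I'll check the block's offset in the hand.

```bash
python3 - <<'E'
from h import *
cal=dict(np.load("w4.npz")); o=get_obs(); M=R.from_quat(o["orientation"]).as_matrix()
for n,uv,z in [("knob top",(288,304),99),("block top far edge mid",(289,216),83),("block near edge",(289,352),83)]:
    p=cast(cal,uv,z)[0]; print(n,p.round(1),"in tool",(M.T@(p-o["tool_pos"])).round(1))
hsv=cv2.cvtColor(cv2.imread("pics/w4.png"),cv2.COLOR_BGR2HSV)
c=cast(cal,[(217,160),(349,160)],8); print(c.round(1)); m=c.mean(0); d=M[:,0]; print("tray centre est", (m-46*d).round(1),(m+46*d).round(1))
E
```

```text
knob top [583.  110.7  99. ] in tool [  6.7  -0.9 -38.8]
block top far edge mid [586.2  83.1  83. ] in tool [ 34.6  -0.5 -22.8]
block near edge [578.1 144.   83. ] in tool [-26.9  -0.4 -22.8]
[[628.9  77.7   8. ]
 [552.2  67.7   8. ]]
tray centre est [584.6 118.3   8. ] [596.5  27.1   8. ]
```

```bash
python3 -m handwheel '[[-5,-3.5,20,0,0,0,40],[-5,-3.5,35,0,0,0,40],[-5,-3.5,45,0,0,0,40],[-5,-3.5,49,0,0,0,40],[-5,-3.5,51,0,0,0,40],[-5,-3.5,52,0,0,0,40],[-5,-3.5,52.5,0,0,0,40],[-5,-3.5,52.5,0,0,0,40]]'
python3 - <<'E'
from h import *
move((584.7,119,8),0.131)
cv2.imwrite("pics/w5.png",cv2.cvtColor(snapshot("wrist"),cv2.COLOR_RGB2BGR))
E
```

```text
time_s: 5.35
tool_pos: [585.1, 122.8, 9.4]
orientation: [0.752, -0.659, 0.0, -0.0]
force: [-0.9, -0.8, 4.1]
finger_gap: 47.4
gripper_force: 42.1
tcp [585.1 122.8   9.4] closing yaw -3.01 j6 -1.5 t 5.35 -> shift [3.8 0.9 1.4] az 0.0 tilt [-0.0008 -0.0001]
```

View pics/w5.png

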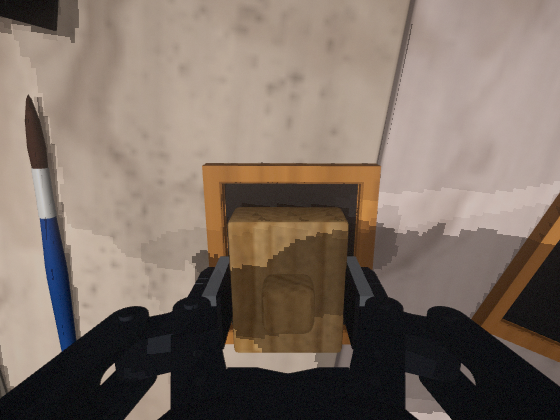

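The block is inside the recess outline, with clearance on the left (222–230), the right (347–358) and the far side. I'll release and rise.

```bash
python3 -m handwheel '[[0,0,0,0,0,0,55],[0,0,0,0,0,0,65],[0,0,0,0,0,0,65],[0,0,-20,0,0,0,65],[0,0,-60,0,0,0,75],[0,0,-110,0,0,0,85],[0,0,-160,0,0,0,85],[0,0,-160,0,0,0,85]]'
python3 - <<'E'
from h import *
cal=get_calibration("wrist");im=cv2.cvtColor(snapshot("wrist"),cv2.COLOR_RGB2BGR); cv2.imwrite("pics/w6.png",im); np.savez("w6.npz",**cal)
move((574.5,265.5,120),np.pi/2)
E
```

```text
time_s: 6.4
tool_pos: [587.9, 123.6, 173.5]
orientation: [0.752, -0.659, 0.003, -0.003]
force: [-0.1, 0.6, -0.7]
finger_gap: 84.7
gripper_force: 0.0
tcp [586.4 123.2 170.9] closing yaw -3.01 j6 -1.5 t 6.45 -> shift [-142.6   -6.6   51. ] az -1.439 tilt [-0.0043 -0.0009]
```

View pics/w6.png

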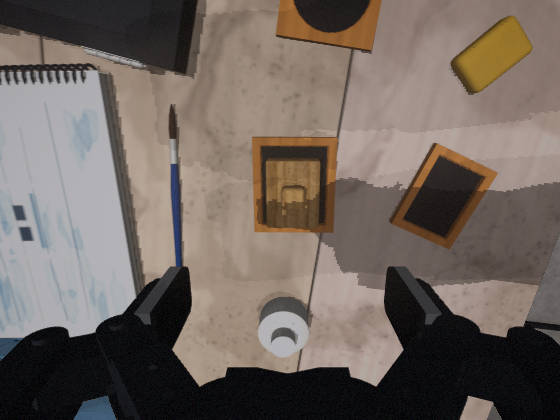

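The printing block sits in its recess. Checking its centring numerically, and the move to the glue pot (283,327).

```bash
python3 - <<'E'
from h import *
cal=dict(np.load("w6.npz"))
t=cast(cal,[(252,137),(338,137),(334,233),(256,232)],8); b=cast(cal,[(265,158),(321,158),(319,228),(267,228)],30)
print("tray",t.mean(0).round(1),"block",b.mean(0).round(1), "pot cap",cast(cal,(283,340),51).round(1),"TCP", get_obs()["tool_pos"].round(1))
move((574.5,265.5,120),0.131)
E
```

```text
tray [584.  118.8   8. ] block [585.8 120.8  30. ] pot cap [[576.8 257.3  51. ]] TCP [586.4 123.2 170.9]
tcp [586.4 123.2 170.9] closing yaw -3.01 j6 -1.5 t 6.45 -> shift [-142.6   -6.6   51. ] az 0.0 tilt [-0.0043 -0.0009]
```

```bash
python3 -m handwheel '[[-142,-7,50,0,0,0,85],[-142,-7,50,0,0,0,85],[-142,-7,50,0,0,0,85],[-142,-7,80,0,0,0,85],[-142,-7,80,0,0,0,85],[-142,-7,80,0,0,0,85],[-142,-7,80,0,0,0,85]]'
python3 - <<'E'
from h import *
cal=get_calibration("wrist");im=cv2.cvtColor(snapshot("wrist"),cv2.COLOR_RGB2BGR); cv2.imwrite("pics/w7.png",im); np.savez("w7.npz",**cal)
move((575,264,6),0.131)
E
```

```text
time_s: 7.32
tool_pos: [574.0, 264.3, 90.1]
orientation: [0.752, -0.66, 0.0, -0.001]
force: [-0.4, -1.1, -0.0]
finger_gap: 84.9
gripper_force: 0.0
tcp [574.  264.4  90.1] closing yaw -3.011 j6 -1.27 t 7.375 -> shift [ 0.5 -0.7 84.1] az -0.0 tilt [-0.0017 -0.0008]
```

View pics/w7.png

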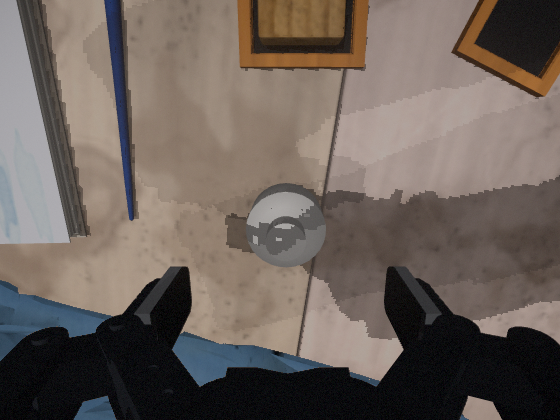

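The pot is centred at about (286,229), midway between the fingers, with nothing within the fingers' footprint.

```bash
python3 - <<'E'
from h import *
cal=dict(np.load("w7.npz"))
print("pot",cast(cal,(286,229),36).round(1),"cap",cast(cal,(286,234),51).round(1))
E
python3 -m handwheel '[[0.5,0,40,0,0,0,85],[0.5,0,70,0,0,0,85],[0.5,0,84,0,0,0,85],[0.5,0,84,0,0,0,70],[0.5,0,84,0,0,0,46],[0.5,0,84,0,0,0,46],[0.5,0,84,0,0,0,46],[0.5,0,84,0,0,0,46]]' 40
```

```text
pot [[576.5 262.9  36. ]] cap [[576.7 260.7  51. ]]
time_s: 8.38
tool_pos: [574.7, 264.7, 6.7]
orientation: [0.752, -0.659, 0.001, -0.001]
force: [-0.1, -0.8, 6.4]
finger_gap: 49.7
gripper_force: 42.2
```

```bash
python3 -m handwheel '[[0,0,-30,0,0,0,46],[0,0,-75,0,0,0,46],[0,0,-75,0,0,0,46],[0,0,-75,0,0,0,46]]'
python3 -c "
from h import *
move((577.3,-49.5,70),0.0)"
```

```text
time_s: 8.88
tool_pos: [573.1, 264.1, 79.8]
orientation: [0.752, -0.659, 0.0, -0.0]
force: [-0.3, -0.1, -1.4]
finger_gap: 49.7
gripper_force: 42.2
tcp [573.1 264.1  79.8] closing yaw -3.01 j6 -1.27 t 8.875 -> shift [311.4  36.9   9.7] az 0.131 tilt [-0.0002 -0.0001]
```

```bash
python3 -m handwheel '[[311,37,5,0,0,0.13,46],[311,37,5,0,0,0.13,46],[311,37,5,0,0,0.13,46],[311,37,5,0,0,0.13,46],[311,37,5,0,0,0.13,46],[311,37,5,0,0,0.13,46],[311,37,5,0,0,0.13,46],[311,37,5,0,0,0.13,46]]'
python3 - <<'E'
from h import *
cal=get_calibration("wrist");im=cv2.cvtColor(snapshot("wrist"),cv2.COLOR_RGB2BGR); cv2.imwrite("pics/w8.png",im); np.savez("w8.npz",**cal)
move((577.3,-49.5,9),0.0)
E
```

```text
time_s: 9.88
tool_pos: [576.8, -47.7, 74.2]
orientation: [0.708, -0.706, -0.001, 0.0]
force: [-0.2, -0.5, -1.1]
finger_gap: 49.8
gripper_force: 42.2
tcp [577.  -47.6  74.3] closing yaw -3.138 j6 -1.66 t 9.925 -> shift [ 2.  -0.4 65.3] az 0.004 tilt [ 0.0009 -0.0003]
```

View pics/w8.png

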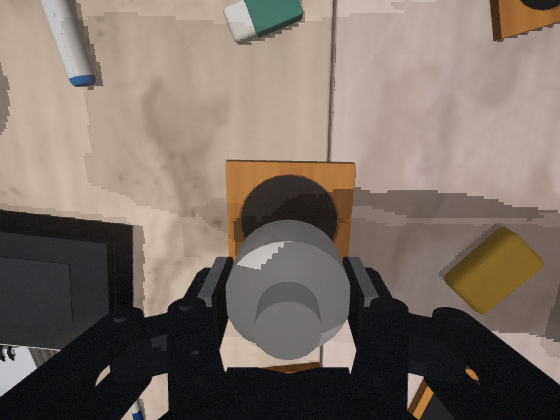

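The pot hangs upright, body centre at about (289,284). The tray lies beneath with far corners (227,160) and (355,163), and its recess is centred at column 289.

```bash
python3 - <<'E'
from h import *
cal=dict(np.load("w8.npz"))
c=cast(cal,[(227,160),(355,163)],8); print(c.round(1),"tray c est",(c.mean(0)+[0,41,0]).round(1))
print("recess far rim",cast(cal,[(289,175)],8).round(1),"body",cast(cal,(289,284),104).round(1),"cap",cast(cal,(288,325),119).round(1))
move((577.3,-49.5,9),0.0)
E
```

```text
[[616.1 -90.8   8. ]
 [535.5 -89.1   8. ]] tray c est [575.8 -48.9   8. ]
recess far rim [[577.1 -81.3   8. ]] body [[577.5 -57.1 104. ]] cap [[577.9 -49.6 119. ]]
tcp [577.  -47.6  74.3] closing yaw -3.138 j6 -1.66 t 9.925 -> shift [ 2.  -0.4 65.3] az 0.004 tilt [ 0.0009 -0.0003]
```

```bash
python3 -m handwheel '[[1,-0.5,25,0,0,0,46],[1,-0.5,45,0,0,0,46],[1,-0.5,55,0,0,0,46],[1,-0.5,60,0,0,0,46],[1,-0.5,62,0,0,0,46],[1,-0.5,62,0,0,0,46]]'
python3 - <<'E'
from h import *
cal=get_calibration("wrist");im=cv2.cvtColor(snapshot("wrist"),cv2.COLOR_RGB2BGR); cv2.imwrite("pics/w9.png",im); np.savez("w9.npz",**cal)
move((577.3,-49.5,9),0.0)
o=get_obs(); M=R.from_quat(o["orientation"]).as_matrix()
# where the recess rim and the body rim ought to be seen
t=np.linspace(0,2*np.pi,9)[:-1]
hsv=cv2.cvtColor(im,cv2.COLOR_BGR2HSV)
print("col 289 V:",[(r,int(hsv[r,289,2]),int(hsv[r,289,1])) for r in range(150,300,6)])
for r in (240,270,290): 
  v=hsv[r,:,2].astype(int); print(r,[(c,int(v[c])) for c in range(215,365,5)])
E
```

```text
time_s: 10.68
tool_pos: [578.2, -50.0, 13.3]
orientation: [0.708, -0.707, 0.0, -0.0]
force: [-0.3, 0.6, -0.7]
finger_gap: 50.3
gripper_force: 42.2
tcp [578.2 -50.1  13.4] closing yaw -3.14 j6 -1.66 t 10.725 -> shift [-0.6  0.9  4.3] az 0.001 tilt [-0.0009  0.0001]
col 289 V: [(150, 177, 48), (156, 177, 45), (162, 180, 44), (168, 177, 46), (174, 179, 47), (180, 179, 47), (186, 76, 131), (192, 161, 163), (198, 161, 168), (204, 62, 123), (210, 48, 48), (216, 46, 44), (222, 86, 18), (228, 91, 17), (234, 94, 14), (240, 95, 8), (246, 107, 7), (252, 111, 11), (258, 111, 11), (264, 114, 9), (270, 114, 11), (276, 113, 7), (282, 88, 6), (288, 90, 14), (294, 90, 17)]
240 [(215, 150), (220, 145), (225, 149), (230, 115), (235, 40), (240, 43), (245, 85), (250, 93), (255, 96), (260, 96), (265, 100), (270, 99), (275, 92), (280, 97), (285, 97), (290, 94), (295, 91), (300, 92), (305, 88), (310, 85), (315, 88), (320, 88), (325, 86), (330, 81), (335, 30), (340, 29), (345, 30), (350, 30), (355, 78), (360, 102)]
270 [(215, 69), (220, 68), (225, 28), (230, 30), (235, 106), (240, 108), (245, 107), (250, 107), (255, 109), (260, 114), (265, 111), (270, 114), (275, 112), (280, 114), (285, 114), (290, 115), (295, 115), (300, 112), (305, 111), (310, 108), (315, 109), (320, 107), (325, 107), (330, 106), (335, 106), (340, 105), (345, 49), (350, 15), (355, 68), (360, 65)]
290 [(215, 15), (220, 22), (225, 44), (230, 102), (235, 105), (240, 105), (245, 107), (250, 109), (255, 109), (260, 108), (265, 99), (270, 88), (275, 90), (280, 88), (285, 90), (290, 89), (295, 87), (300, 87), (305, 85), (310, 97), (315, 105), (320, 106), (325, 107), (330, 107), (335, 104), (340, 105), (345, 103), (350, 37), (355, 20), (360, 14)]
```

```bash
python3 - <<'E'
from h import *
cal=dict(np.load("w9.npz"))
f=cast(cal,[(289,219)],43)[0]; f2=cast(cal,[(289,219)],38)[0]; print("body c y",f[1]+26,f2[1]+26,"x",f[0],"tray outer far",cast(cal,[(289,188)],8)[0].round(1)+[0,41,0],"recess",cast(cal,[(289,202)],8)[0].round(1)+[0,33,0])
E
```

```text
body c y -59.35748360586274 -57.73614839796062 x 578.9051663921069 tray outer far [578.8 -47.9   8. ] recess [578.8 -49.3   8. ]
```

```bash
python3 - <<'E'
from h import *
cal=dict(np.load("w9.npz")); print(np.round(cal["world_from_camera"][:3,3],1))
for z in (4,7,10): print(z,cast(cal,[(289,219)],z)[0].round(1)+[0,26,0])
E
```

```text
[ 579.4 -122.1  156.3]
4 [578.7 -46.7   4. ]
7 [578.7 -47.7   7. ]
10 [578.7 -48.7  10. ]
```

The pot centre is within 2 mm of the recess centre. I'll lower it and release.

```bash
python3 -m handwheel '[[1,0,2,0,0,0,46],[1,0,3.5,0,0,0,46],[1,0,3.5,0,0,0,52],[1,0,3.5,0,0,0,60],[1,0,3.5,0,0,0,66],[1,0,-25,0,0,0,66],[1,0,-85,0,0,0,85],[1,0,-120,0,0,0,85]]'
python3 - <<'E'
from h import *
move((437,-16.5,110),-0.75)
E
```

```text
time_s: 11.72
tool_pos: [578.8, -51.2, 135.6]
orientation: [0.708, -0.707, 0.001, -0.001]
force: [0.7, 0.4, 0.4]
finger_gap: 84.8
gripper_force: 0.0
tcp [578.8 -51.2 135.6] closing yaw -3.14 j6 -1.66 t 11.725 -> shift [-34.9 141.9  25.2] az 0.751 tilt [-0.0028  0.0003]
```

```bash
python3 -m handwheel '[[-35,142,15,0,0,0.75,85],[-35,142,15,0,0,0.75,85],[-35,142,15,0,0,0.75,85],[-35,142,30,0,0,0.75,85],[-35,142,50,0,0,0.75,85],[-35,142,50,0,0,0.75,85],[-35,142,50,0,0,0.75,85]]'
python3 - <<'E'
from h import *
cal=get_calibration("wrist");im=cv2.cvtColor(snapshot("wrist"),cv2.COLOR_RGB2BGR); cv2.imwrite("pics/w10.png",im)
hsv=cv2.cvtColor(im,cv2.COLOR_BGR2HSV)
for z in (9,14):
  for s in mask_shapes(cv2.inRange(hsv,(17,140,50),(35,255,255)),cal,z,300): print(s)
move((437,-16,2),-0.75)
E
```

```text
time_s: 12.6
tool_pos: [436.0, -16.3, 83.3]
orientation: [-0.4, 0.917, -0.0, 0.0]
force: [-1.1, 0.2, -0.7]
finger_gap: 84.9
gripper_force: 0.0
{'px': (289, 221), 'c': (437.4, -14.5), 'size': (36, 58), 'short': np.float64(-0.729)}
{'px': (289, 221), 'c': (436.2, -15.8), 'size': (35, 56), 'short': np.float64(-0.729)}
tcp [436.3 -16.3  83.5] closing yaw 2.393 j6 -0.86 t 12.65 -> shift [-0.7 -0.2 81.5] az 0.001 tilt [-0.0009  0.    ]
```

```bash
python3 -m handwheel '[[-1,0,40,0,0,-0.02,85],[-1,0,70,0,0,-0.02,70],[-1,0,79,0,0,-0.02,55],[-1,0,80.5,0,0,-0.02,30],[-1,0,80.5,0,0,-0.02,30],[-1,0,80.5,0,0,-0.02,30],[-1,0,80.5,0,0,-0.02,30],[-1,0,80.5,0,0,-0.02,30]]' 40
python3 -m handwheel '[[0,0,-15,0,0,0,30],[0,0,-60,0,0,0,30],[0,0,-60,0,0,0,30],[0,0,-60,0,0,0,30]]'
python3 - <<'E'
from h import *
move((442,111.5,50),-0.288)
E
```

```text
time_s: 13.65
tool_pos: [436.9, -15.6, 2.8]
orientation: [-0.409, 0.913, -0.0, 0.0]
force: [-1.4, 0.1, 5.2]
finger_gap: 34.7
gripper_force: 41.7
time_s: 14.15
tool_pos: [436.2, -15.6, 62.0]
orientation: [-0.409, 0.913, -0.0, 0.0]
force: [0.0, 0.3, 0.0]
finger_gap: 35.1
gripper_force: 41.1
tcp [436.2 -15.6  62. ] closing yaw 2.413 j6 -0.88 t 14.15 -> shift [-98.7  80.3  12. ] az -0.441 tilt [-0.0001  0.    ]
```

```bash
python3 -m handwheel '[[-99,80,0,0,0,-0.44,30],[-99,80,0,0,0,-0.44,30],[-99,80,0,0,0,-0.44,30],[-99,80,25,0,0,-0.44,30],[-99,80,42,0,0,-0.44,30],[-99,80,45,0,0,-0.44,30],[-99,80,45,0,0,-0.44,30]]'
python3 - <<'E'
from h import *
cal=get_calibration("wrist");im=cv2.cvtColor(snapshot("wrist"),cv2.COLOR_RGB2BGR); cv2.imwrite("pics/w11.png",im); np.savez("w11.npz",**cal)
move((442,111.5,6),-0.288)
E
```

```text
time_s: 15.02
tool_pos: [442.0, 111.3, 16.8]
orientation: [-0.598, 0.801, 0.0, -0.001]
force: [-0.6, 0.2, 0.1]
finger_gap: 35.2
gripper_force: 41.0
tcp [442.5 111.5  17.3] closing yaw 2.853 j6 -1.04 t 15.075 -> shift [ 0.1  0.5 11.3] az -0.001 tilt [0.0005 0.0001]
```

View pics/w11.png

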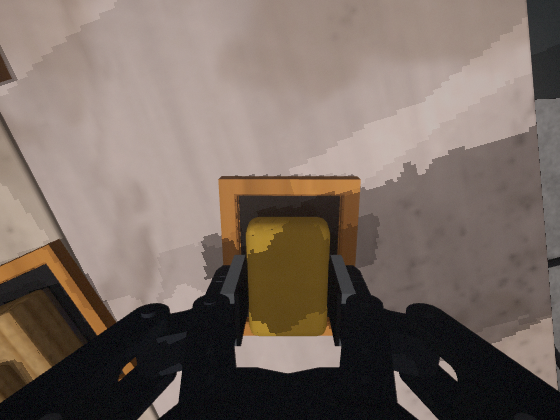

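The wax bar is over its recess and aligned: bar columns 246–329, recess 237–343. I'll lower and release.

```bash
python3 -m handwheel '[[0,0,5,0,0,0,30],[0,0,8,0,0,0,30],[0,0,9.5,0,0,0,30],[0,0,9.5,0,0,0,30]]'
python3 -m handwheel '[[0,0,0,0,0,0,38],[0,0,0,0,0,0,46],[0,0,0,0,0,0,46],[0,0,-20,0,0,0,50],[0,0,-70,0,0,0,85],[0,0,-120,0,0,0,85],[0,0,-120,0,0,0,85]]'
python3 - <<'E'
from h import *
move((431,-330,140),np.pi/2)
E
```

```text
time_s: 15.58
tool_pos: [442.5, 111.5, 7.7]
orientation: [-0.598, 0.801, 0.0, -0.0]
force: [-0.1, 0.3, -0.7]
finger_gap: 35.0
gripper_force: 41.0
time_s: 16.45
tool_pos: [445.8, 112.4, 131.7]
orientation: [-0.598, 0.801, -0.001, 0.004]
force: [0.5, -0.1, -0.1]
finger_gap: 85.2
gripper_force: 0.0
tcp [445.8 112.4 131.7] closing yaw 2.853 j6 -1.04 t 16.45 -> shift [ 428.2 -111.8   -9.2] az 1.282 tilt [-0.0074 -0.0019]
```

```bash
python3 -m handwheel '[[428,-112,0,0,0,1.63,85],[428,-112,0,0,0,1.63,85],[428,-112,0,0,0,1.63,85],[428,-112,0,0,0,1.63,85],[428,-112,0,0,0,1.63,85],[428,-112,0,0,0,1.63,85],[428,-112,0,0,0,1.63,85],[428,-112,0,0,0,1.63,85]]' >/dev/null
python3 -m handwheel '[[0,0,0,0,0,0.15,85],[0,0,0,0,0,0.15,85],[0,0,0,0,0,0.15,85]]'
python3 - <<'E'
from h import *
move((431,-338,140),1.22)
cal=get_calibration("wrist");im=cv2.cvtColor(snapshot("wrist"),cv2.COLOR_RGB2BGR); cv2.imwrite("pics/w12.png",im); np.savez("w12.npz",**cal)
E
```

```text
time_s: 17.82
tool_pos: [427.9, -330.1, 127.2]
orientation: [0.182, 0.983, 0.0, -0.0]
force: [-0.7, -0.2, 0.7]
finger_gap: 84.9
gripper_force: 0.0
tcp [ 427.9 -330.1  127.2] closing yaw 1.206 j6 -0.29 t 17.825 -> shift [ -5.7  -6.2 -12.8] az -0.014 tilt [ 0.0008 -0.0006]
```

View pics/w12.png

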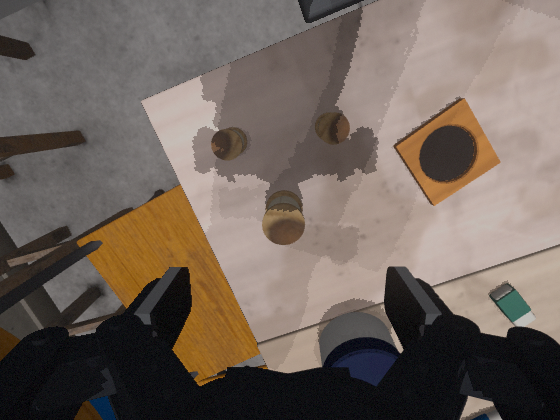

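The target spool has its top flange at (284,225), about 43 px wide. The two small spools are at (228,143) and (333,128), the spool tray is at (448,153), and the jar is well past the fingers.

```bash
python3 - <<'E'
from h import *
cal=dict(np.load("w12.npz"))
for z in (44,): 
  p=cast(cal,[(284,225),(262.5,225),(306,225)],z); print(z,p[0].round(1),"diam",np.linalg.norm(p[1]-p[2]).round(1))
# bottom flange near edge
p=cast(cal,[(284,191)],2)[0]; x=R.from_quat(get_obs()["orientation"]).as_matrix()[:,0]; print("bottom centre",(p-15.5*x).round(1))
hsv=cv2.cvtColor(cv2.imread("pics/w12.png"),cv2.COLOR_BGR2HSV); roi=np.zeros(hsv.shape[:2],np.uint8); roi[90:215,385:510]=255
for lo,hi,z in (((0,0,0),(179,255,60),3),((5,130,60),(35,255,255),8)):
  for s in mask_shapes(cv2.inRange(hsv,lo,hi)&roi,cal,z,300): print(s)
move((p-15.5*x)*[1,1,0]+[0,0,70],1.22)
E
```

```text
44 [ 433.4 -334.2   44. ] diam 31.3
bottom centre [ 433.5 -334.6    2. ]
{'px': (446, 153), 'c': (436.5, -196.8), 'size': (42, 43), 'short': np.float64(1.206)}
{'px': (448, 152), 'c': (435.2, -198.4), 'size': (61, 62), 'short': np.float64(-1.296)}
tcp [ 428.  -330.2  127.4] closing yaw 1.205 j6 -0.29 t 17.875 -> shift [-6.7 -2.2 57.4] az -0.015 tilt [ 0.0005 -0.0004]
```

```bash
python3 -m handwheel '[[-6.5,-2,30,0,0,0,65],[-6.5,-2,60,0,0,0,65],[-6.5,-2,90,0,0,0,65],[-6.5,-2,115,0,0,0,65],[-6.5,-2,120,0,0,0,65],[-6.5,-2,120,0,0,0,65]]' 30
python3 -m handwheel '[[0,0,0,0,0,0,50],[0,0,0,0,0,0,20],[0,0,0,0,0,0,20],[0,0,0,0,0,0,20],[0,0,0,0,0,0,20],[0,0,-20,0,0,0,20],[0,0,-70,0,0,0,20],[0,0,-70,0,0,0,20]]' 30
python3 - <<'E'
from h import *
cv2.imwrite("pics/w13.png",cv2.cvtColor(snapshot("wrist"),cv2.COLOR_RGB2BGR))
move((436,-198,70),1.22)
E
```

```text
time_s: 18.62
tool_pos: [433.7, -334.7, 8.1]
orientation: [0.182, 0.983, -0.0, -0.0]
force: [0.1, 1.1, 0.6]
finger_gap: 64.8
gripper_force: 0.0
time_s: 19.62
tool_pos: [436.1, -336.9, 81.7]
orientation: [0.183, 0.983, -0.002, 0.003]
force: [0.8, 0.3, 0.3]
finger_gap: 30.2
gripper_force: 29.8
tcp [ 435.  -336.    79.8] closing yaw 1.203 j6 -0.29 t 19.675 -> shift [ 48.7 129.1   9.4] az -0.017 tilt [-0.0034  0.0026]
```

```bash
python3 -m handwheel '[[48.5,128,0,0,0,0,20],[48.5,128,0,0,0,0,20],[48.5,128,0,0,0,0,20],[48.5,128,25,0,0,0,20],[48.5,128,50,0,0,0,20],[48.5,128,57,0,0,0,20],[48.5,128,57,0,0,0,20],[48.5,128,57,0,0,0,20]]'
python3 - <<'E'
from h import *
move((436,-198,12),1.2)
cal=get_calibration("wrist");im=cv2.cvtColor(snapshot("wrist"),cv2.COLOR_RGB2BGR); cv2.imwrite("pics/w14.png",im); np.savez("w14.npz",**cal)
hsv=cv2.cvtColor(im,cv2.COLOR_BGR2HSV)
for s in mask_shapes(cv2.inRange(hsv[:240],(5,130,60),(35,255,255)),cal,8,200): print("tray part",s)
print("col 288:",[(r,*[int(k) for k in hsv[r,288]]) for r in range(180,300,6)])
E
```

```text
time_s: 20.68
tool_pos: [434.9, -198.4, 21.4]
orientation: [0.183, 0.983, -0.0, 0.001]
force: [-0.4, 0.5, 0.1]
finger_gap: 30.3
gripper_force: 29.9
tcp [ 434.9 -198.4   21.4] closing yaw 1.203 j6 -0.06 t 20.675 -> shift [-0.9  0.8  9.4] az 0.003 tilt [-0.0009  0.0005]
tray part {'px': (287, 213), 'c': (409.7, -191.4), 'size': (32, 68), 'short': np.float64(-0.368)}
col 288: [(180, 9, 40, 109), (186, 12, 149, 84), (192, 13, 162, 104), (198, 14, 159, 96), (204, 14, 160, 91), (210, 14, 167, 96), (216, 14, 165, 85), (222, 26, 60, 30), (228, 174, 40, 32), (234, 17, 114, 92), (240, 17, 90, 94), (246, 17, 44, 92), (252, 20, 40, 96), (258, 19, 43, 100), (264, 16, 43, 101), (270, 18, 119, 75), (276, 16, 110, 95), (282, 17, 112, 89), (288, 15, 118, 82), (294, 15, 116, 79)]
```

```bash
python3 - <<'E'
from h import *
cal=dict(np.load("w14.npz")); x=R.from_quat(get_obs()["orientation"]).as_matrix()[:,0]
print("recess",(cast(cal,(288,219),8)[0]-22.5*x).round(1),"tray",(cast(cal,(288,184),8)[0]-30*x).round(1),"spool",(cast(cal,(288,231),13.5)[0]-15.5*x).round(1))
hsv=cv2.cvtColor(cv2.imread("pics/w14.png"),cv2.COLOR_BGR2HSV)
for r in (225,234,246): print(r,[(c,int(hsv[r,c,1]),int(hsv[r,c,2])) for c in range(230,350,5)])
E
```

```text
recess [ 437.  -198.2    8. ] tray [ 427.5 -194.5    8. ] spool [ 434.5 -197.2   13.5]
225 [(230, 34, 126), (235, 140, 84), (240, 159, 120), (245, 169, 116), (250, 159, 96), (255, 155, 94), (260, 152, 82), (265, 26, 29), (270, 91, 28), (275, 44, 29), (280, 25, 31), (285, 54, 33), (290, 33, 31), (295, 66, 31), (300, 76, 27), (305, 44, 35), (310, 32, 32), (315, 105, 51), (320, 148, 95), (325, 152, 97), (330, 163, 97), (335, 162, 93), (340, 42, 133), (345, 41, 131)]
234 [(230, 154, 119), (235, 163, 116), (240, 162, 110), (245, 164, 92), (250, 160, 91), (255, 58, 31), (260, 33, 31), (265, 44, 29), (270, 85, 57), (275, 104, 83), (280, 110, 97), (285, 110, 95), (290, 113, 97), (295, 115, 93), (300, 106, 84), (305, 85, 54), (310, 49, 31), (315, 40, 32), (320, 66, 31), (325, 154, 88), (330, 157, 94), (335, 154, 101), (340, 161, 103), (345, 79, 107)]
246 [(230, 154, 93), (235, 166, 95), (240, 158, 97), (245, 156, 90), (250, 44, 29), (255, 49, 31), (260, 113, 77), (265, 105, 95), (270, 115, 93), (275, 38, 93), (280, 47, 93), (285, 43, 95), (290, 41, 93), (295, 44, 99), (300, 46, 94), (305, 95, 91), (310, 114, 96), (315, 121, 78), (320, 49, 31), (325, 64, 32), (330, 160, 91), (335, 165, 131), (340, 162, 132), (345, 167, 127)]
```

Spool and recess agree to about 2.5 mm. I'll correct, lower and release.

```bash
python3 -m handwheel '[[-2,0.5,5,0,0,0,20],[-2,0.5,8,0,0,0,20],[-2,0.5,9.5,0,0,0,20],[-2,0.5,9.5,0,0,0,20],[-2,0.5,9.5,0,0,0,20]]'
python3 -m handwheel '[[0,0,0,0,0,0,34],[0,0,0,0,0,0,42],[0,0,0,0,0,0,48],[0,0,0,0,0,0,48],[0,0,-25,0,0,0,55],[0,0,-80,0,0,0,85],[0,0,-140,0,0,0,85],[0,0,-200,0,0,0,85]]'
python3 - <<'E'
from h import *
cv2.imwrite("pics/w15.png",cv2.cvtColor(snapshot("wrist"),cv2.COLOR_RGB2BGR))
t=cv2.cvtColor(snapshot("top"),cv2.COLOR_RGB2BGR); s=cv2.cvtColor(snapshot("side"),cv2.COLOR_RGB2BGR); cv2.imwrite("pics/top1.png",t)
a=cv2.resize(t[150:290,110:440],(780,331),interpolation=cv2.INTER_CUBIC); b=cv2.resize(s[160:290,200:460],(520,260),interpolation=cv2.INTER_CUBIC)
w=cv2.resize(cv2.imread("pics/w15.png"),(260,195))
c=np.zeros((600,780,3),np.uint8); c[:331]=a; c[335:595,:520]=b; c[335:530,520:]=w; cv2.imwrite("pics/final.png",c)
E
```

```text
time_s: 21.35
tool_pos: [436.4, -198.2, 11.9]
orientation: [0.183, 0.983, -0.0, 0.0]
force: [-1.9, 1.5, 8.1]
finger_gap: 30.2
gripper_force: 30.8
time_s: 22.35
tool_pos: [436.0, -198.0, 213.1]
orientation: [0.183, 0.983, -0.0, -0.0]
force: [1.3, -0.9, -1.0]
finger_gap: 85.0
gripper_force: 0.0
```

View pics/final.png

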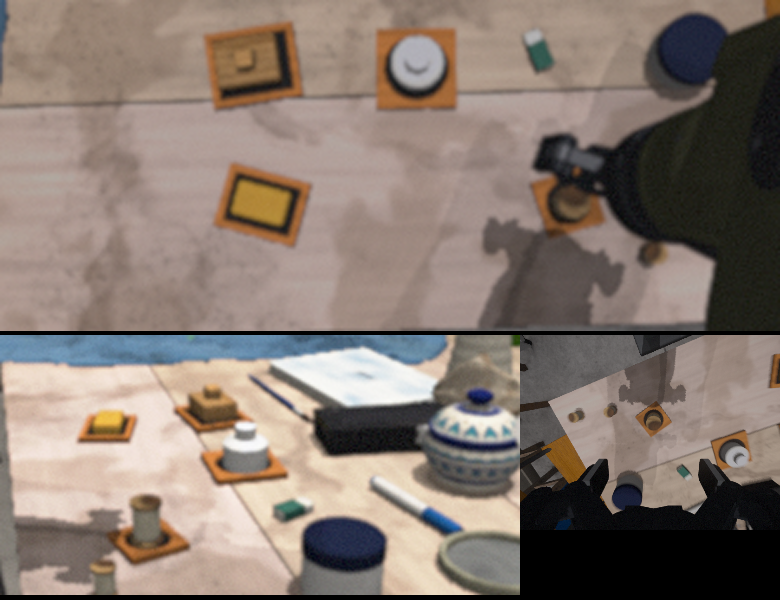

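All four pieces appear seated in their trays, with the eraser and jar in place. One numeric check on the block, whose dark gap in the top view lies to the right.

```bash
python3 - <<'E'
from h import *
cal=get_calibration("top"); im=cv2.imread("pics/top1.png"); hsv=cv2.cvtColor(im,cv2.COLOR_BGR2HSV)
f=lambda x,y:(110+x*330/780,150+y*140/331)
print("knob",cast(cal,f(245,60),46).round(1),"block top",cast(cal,np.mean([f(213,40),f(276,31),f(284,78),f(219,88)],0),30).round(1))
print("glue body",cast(cal,f(418,63),39).round(1))
roi=np.zeros(hsv.shape[:2],np.uint8); roi[210:260,195:250]=255
for s in mask_shapes(cv2.inRange(hsv,(18,160,130),(30,255,255))&roi,cal,18,60): print("wax",s)
c0,c6=dict(np.load("w6.npz")),cal
# triangulate the knob from w6 (292,194) and top
def ray(c,uv): 
    a=cast(c,uv,0)[0];b=cast(c,uv,100)[0]; return a,(b-a)/np.linalg.norm(b-a)
a,u=ray(c0,(292,189)); b,v=ray(c6,f(245,60)); s,t=np.linalg.lstsq(np.c_[u,-v],b-a,rcond=None)[0]; print("knob 3d",(a+s*u).round(1),(b+t*v).round(1))
cw=get_calibration("wrist"); print("now",get_obs()["tool_pos"].round(1))
E
```

```text
knob [[581.6 118.6  46. ]] block top [[585.2 118.6  30. ]]
glue body [[574.8 -51.3  39. ]]
wax {'px': (220, 235), 'c': (443.0, 110.7), 'size': (34, 52), 'short': np.float64(-0.292)}
knob 3d [586.7 120.1  13.6] [587.5 124.5  14.6]
now [ 438.7 -199.3  214.9]
```

```bash
python3 -c "
from rig import *
print(sign_off())"
```

```text
the job is handed in; nothing more can be done
None
```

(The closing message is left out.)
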